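# Lock off the isolator, then walk the power supply forward

### The arm

A 6-joint arm with a two-finger parallel gripper is mounted at the origin on the work surface. World frame = base frame: x ahead of the robot, y to its left, z up, the work surface at z = 0. Lengths are in mm, angles in rad, forces in N, time in s.
With the tool pointing down it reaches from about 200 to 875 mm from the base axis. Payload 3.4 kg.
Tool frame: the origin (TCP) lies midway between the tips of the shut fingers; the grasp point (between the pads) lies 19 mm behind it; z points along the fingers, y is the line along which they close (so a half turn about z gives the same grasp; the last joint's range is limited). The gripper opens to 94 mm and grips with 3 to 60 N. Pads are 16 mm wide; open, the fingers measure 119 mm over their backs; the gripper's body (75 mm by 177 mm) begins 78 mm behind the grasp point.
Start: joints at [1.164, 0.276, 1.505, -0, 1.361, -0.121], TCP at [162.124, 551.708, 205.493] pointing down, gripper open.
Joint ranges: [-2.89, 2.89], [-0.75, 2.08], [0.22, 2.7], [-1.18, 4.32], [0.11, 2.71], [-2.7, 2.7]. Speed limits (rad/s): [2.57, 2.57, 3.14, 3.14, 3.14, 3.14].

### API

Orientations are given as a unit quaternion [w, x, y, z].
In Python, from workcell import arm, viewer gives the robot as it stands. The module is installed in compiled form; this text tells all that it offers.
- The arm moves only by the shell command python3 -m inch 'ROWS' [FORCE]. ROWS is JSON, a list of rows, each an object of numbers: "ax", "ay", "az": the turn, a rotation vector about the tool's x, y, z in rad; "tx", "ty", "tz": the shift along the tool's x, y, z in mm; "gripper": the opening, from 0 (shut) to 1 (fully open). In form: [{"ax": .., "ay": .., "az": .., "tx": .., "ty": .., "tz": .., "gripper": ..}, ...]. A call has 1 to 12 rows; each row shifts and turns the commanded pose from where the row before left it, along the tool's axes as they then stand; what a row does not reach is not made up. A row lasts 1/8 s, in which the tool goes at most 62.5 mm and 10.7 degrees, less where a joint would pass 70% of its speed; a pose out of reach is approached as far as the arm can. A call with a gripper value outside its range is refused whole. The fingers move at their own pace and stop on an object; FORCE is the grip in N (left out, the last holds). Time passes only in rows, so rows that do not move let the fingers close. It gives the time, the measured TCP pose, the force, the opening and the grip force at its end, in the units of the state.
- arm.observe(): the state, without advancing time (a new reading comes with each control period).
- viewer.capture(name): name is "scene" or "side" or "wrist"; returns the picture (480x640x3 uint8, red, green, blue); there is no depth.
- viewer.calibration(name): a dict with "camera_matrix" (3x3 intrinsics, pixels), "k1" (the pictures are not rectified: a ray, as slopes to the right and down, at radius r is drawn at 1 + k1 r^2 times it, then the intrinsics apply), "R" (3x3) and "t" (3): a world point X has camera coordinates R X + t. Camera axes: x right, y down, z forward; pixel columns grow to the right and rows downward; lengths in mm; the calibration is good to about 2 mm. A picture is of the moment at which its call begins: read the wrist's pose just before it. calibration takes no time and is no camera call; for the wrist camera it gives the pose at the moment of the call.
- arm.finish_job(): hands the job in; it is judged then, once.
Trained networks look in the newest picture that a camera, given by its name, has taken for a name from the list of things; names that differ only in an ending like _2 or _b are one class to them, and where a whole thing is asked for, a point or a joint stands for the part that bears it (a point fixed in the world has none). Each returns a list of dicts, best first, with "confidence" (0 to 1); they miss things now and then, are a little off and sometimes report something else, mostly with a low value. They report only what shows in the picture. A call takes as long as a camera call.
- viewer.regions_of(camera, target): "pixels" (480x640 bool, what is visible of it).
- viewer.place_of(camera, target): "location" ([x, y, z] in mm, in world coordinates, good to about 4 mm: a listed point, or the origin of a listed thing).
The state is a dict: "time": time; "joints": joint angles; "joint_velocities": joint speeds; "effort": joint torques, N m; "eef_pos": TCP position; "tool_rot": TCP orientation; "wrist_force": force on the tool from outside, world axes, zero at the start; "torque": the same for the moment, N m; "width": opening from 0.0 (shut) to 1.0 (fully open); "finger_force": force on a finger pad.
Only numpy, scipy, OpenCV 4.12 (cv2) and the standard library are available. Lean on these libraries where they do the work, as an engineer would, in place of code of your own. Each camera call takes 0.05 s, during which the arm holds its last target. There are 200 camera calls.

### The job

Turn the isolator's black lever anticlockwise (as you face the panel) fully to off, pointing left, and then swing the steel lockout hasp beside it fully out until it stands square to the panel. With the supply locked off, walk the heavy power supply forward, the way its blue front panel faces, with short alternate pushes on its two rear corners until its front is flush against the raised lip of its base plate and it still stands fully on the plate; never let it slew more than 20 degrees from square to the plate, and do not touch the fan housing in the middle of its rear. Leave the other things on the bench where they are.

Things in the scene. Friction and masses are not known exactly. Their poses are not given: they have to be found in the camera images.
- isolator: Grey switch box on a dark stand, fixed, left or right on the bench. Origin at bench level; x from its front (low) edge to its rear, y left as one faces the panel, z up; it faces away from the robot, its x pointing about along world -x. Panel face 240 (y) x 190 mm, centre 102 mm above the origin, leaning back 30 degrees. In this frame 'up the panel' is (cos30, 0, sin30), 'out' (the face normal) is (-sin30, 0, cos30).
- handle (a joint): Turn of the black lever about the face normal: 0 = on (points up the panel), 1.571 = off, its end stop (points left, the isolator's +y); grows anticlockwise as seen facing the panel. Starts at 0 to 0.3. Friction about 0.22 N m; stays where it is left.
- handle_hub (a point): On the lever's turning axis, at half the lever bar's height: 34 mm out from the face, 20 mm down the panel and 25 mm left of the face centre. Below it is a round hub 48 mm across, 21 mm high.
- handle_grip (a point): In the middle of the lever bar, 55 mm from the axis, 34 mm out from the face; moves with the lever. The bar reaches from 20 mm behind the axis to 76 mm beyond it, is 18 mm wide and 28 mm high (20 to 48 mm out from the face), free underneath. Site x runs along the lever away from the hub, z out of the panel.
- hasp (a joint): Swing of the steel hasp about its hinge, which runs along the isolator's y: 0 = flat on the panel, free end pointing down the panel; 1.571 = standing square out from the panel, its end stop. Starts at 0 to 0.2. Friction about 0.1 N m holds it at any angle.
- hasp_hinge (a point): Centre of the hasp's hinge, 7 mm out from the face, 35 mm up the panel and 80 mm to the right of the face centre.
- hasp_lug (a point): In the block-shaped lug upturned at the hasp's free end: 73 mm from the hinge along the strip, 22 mm to its outer side. Strip 80 long, 30 wide (isolator y), 5 mm thick; lug 14 mm along the strip, 30 wide, its top 40 mm out from the face when flat. It swings out and up the panel. Pinched across its 30 mm width it pivots between the fingers.
- plate: Aluminium base plate, fixed, on the side opposite the isolator; 4 mm thick with a lip 18 mm high along its front edge. Front away from the robot. Origin at bench level, x from front to rear (about world -x), y left as seen from its front. It spans x -165 (front) to +75 mm, y -115 to +115 mm. The lip's rear face, which the power supply must meet, is at x = -150 mm.
- psu: Power supply: cream steel case with blue front panel, 110 deep (x) x 180 wide (y) x 70 mm high, 1.2 to 2 kg, flat-bottomed, loose on the plate. Origin under its centre, 4 mm above the bench; x to its rear (robot side), y left as seen from its front. Its front starts 50 to 75 mm short of the lip, up to 7 degrees askew. Too wide to grip.
- psu_fan: Black fan housing, part of the power supply, in the middle of its rear face: 88 mm wide, 46 mm high (8 to 54 mm above the underside), stands 16 mm out of the rear face; it is not to be touched. Origin on the rear face at its centre. Leaves 46 mm of bare rear face at each corner.
- psu_front_left (a point): Lower front corner of the power supply at its +y side (55 mm ahead of its origin, 90 mm to the side).
- psu_front_right (a point): Lower front corner of the power supply at its -y side.
- psu_rear_left (a point): Point on the bare rear face near the +y corner, 72 mm from the middle, 35 mm above the underside: where to push.
- psu_rear_right (a point): The same near the -y corner.
- beaker: Open glass beaker, 60 mm across, 90 mm tall; bystander, origin at its foot.
- bottle_a: Clear glass solvent bottle, 80 mm across, 180 mm tall; bystander, origin at its foot.
- bottle_b: Amber glass bottle, 72 mm across, 150 mm tall; bystander, origin at its foot.
- mouse: Black computer mouse, 105 x 58 x 26 mm; bystander, origin under its centre.
- vial_rack: White vial rack with two rows of small vials, 100 x 60 mm, 55 mm tall; bystander, origin under its centre.
- spanner: Steel spanner 160 mm long lying on the bench; bystander.
- notepad: Paper pad 140 x 100 x 12 mm; bystander, origin under its centre.

How it is judged (in metres and radians):
On the way, in this order (a step that is already met when the one before it is completed fails the run):
1. the isolator lever is turned to off (value of joint handle above 1.42 rad), for 0.2 s.
2. the hasp is swung out (value of joint handle above 1.42 rad and value of joint hasp above 1.3 rad), for 0.2 s.
3. the power supply stands home against the lip (all of step 2 and x of each of psu_front_left, psu_front_right in the frame of plate below -0.143 m and y of psu in the frame of plate between -0.03 and 0.03 m and angle between psu's own z axis and vertical below 0.06 rad and z of psu in the frame of plate below 0.01 m), for 0.2 s.
At the end, for the whole second after the job is handed in: The lever is within 0.15 rad of its off stop (joint over 1.42), the hasp is swung out (joint over 1.30), both front corners of the power supply are within 7 mm of the lip, its middle is within 30 mm of the plate's middle sideways, it stands level on the plate and is at rest (all of step 3 and linear speed of psu below 0.01 m/s); the robot touches nothing.
It fails at once if the power supply slews more than 20 degrees from square to the plate, or is tipped over 11 degrees (angle between the x axis of psu and the x axis of plate, either way round above 0.36 rad or angle between psu's own z axis and vertical above 0.2 rad).
It fails at once if the fan housing is touched (contact force between psu_fan and anything else above 1 N).
It fails at once if the power supply is walked (moved over 30 mm) before the isolator is off and its hasp out (distance of psu from where it was at the start of the episode above 0.03 m and (value of joint handle below 1.3 rad or value of joint hasp below 1.2 rad)).
It fails at once if the hasp is swung out while the lever is not off (value of joint hasp above 0.6 rad and value of joint handle below 1.3 rad).
It fails at once if another thing on the bench is pushed away or knocked over (distance of any of beaker, bottle_a, bottle_b, mouse, vial_rack, spanner, notepad from where it was at the start of the episode above 0.03 m or angle between any of beaker, bottle_a, bottle_b's own z axis and vertical above 0.35 rad).
It also fails if it takes over 67 s, if anything falls off the work surface, if the arm or the gripper's body presses on something with over 40 N, if the wrist force passes 120 N, or if a joint passes its speed limit or range.

## Working session

There is one attempt and no reset: what is moved stays moved. The work goes in short steps, Python scripts to look and compute and a shell command to move; the robot and the scene stay as the last step left them, time stands still between calls to the robot, and variables do not carry over. Pictures are saved under pics/ and viewed, at most 10 in all, crops included, and the job is handed in when it is done.

```bash
mkdir -p pics
cat > h.py <<'E'
import numpy as np, cv2
from workcell import arm, viewer
def best(c,n,k=2):
    return [(np.round(d["location"]).tolist(),round(d["confidence"],2)) for d in viewer.place_of(c,n)[:k]]
def shot(c,f):
    im=viewer.capture(c); cv2.imwrite("pics/"+f,im[:,:,::-1]); return im
E
python3 - <<'E'
from h import *
s=arm.observe(); print(s["time"],s["eef_pos"],s["tool_rot"],s["wrist_force"])
shot("scene","a.png"); shot("side","b.png")
for n in ["isolator","handle_hub","handle_grip","hasp_hinge","hasp_lug","plate","psu","psu_fan","psu_front_left","psu_front_right","psu_rear_left","psu_rear_right","beaker","bottle_a","mouse","vial_rack","spanner","notepad"]:
    print(n,best("scene",n),best("side",n))
print(arm.observe()["time"])
a=cv2.imread("pics/a.png");b=cv2.imread("pics/b.png");cv2.imwrite("pics/ab.png",cv2.resize(np.vstack([a,b]),(450,600)) if 0 else a)
E
```

```text
0.0 [161.91436278 551.14283194 204.62233512] [-2.27027592e-04  1.42438652e-01  9.89803223e-01 -8.70981393e-04] [ 0.04708046 -0.08213742 -0.3087211 ]
isolator [([541.0, 225.0, 2.0], 0.91), ([573.0, 193.0, 121.0], 0.27)] [([542.0, 223.0, -4.0], 0.65)]
handle_hub [([569.0, 193.0, 121.0], 0.81), ([417.0, 1.0, 0.0], 0.39)] [([569.0, 194.0, 123.0], 0.55), ([539.0, 222.0, -5.0], 0.53)]
handle_grip [] [([526.0, 188.0, 145.0], 0.76)]
hasp_hinge [([527.0, 307.0, 123.0], 0.76), ([524.0, -264.0, 41.0], 0.54)] [([528.0, 309.0, 126.0], 0.72)]
hasp_lug [([603.0, 294.0, 112.0], 0.53)] [([600.0, 296.0, 115.0], 0.54)]
plate [([536.0, -192.0, 4.0], 0.85), ([529.0, 309.0, 125.0], 0.72)] [([536.0, -195.0, -1.0], 0.9)]
psu [([581.0, -189.0, 1.0], 0.57)] [([582.0, -187.0, 6.0], 0.72), ([571.0, 193.0, 119.0], 0.31)]
psu_fan [([528.0, -188.0, 42.0], 0.53)] [([529.0, -188.0, 36.0], 0.97), ([583.0, -190.0, 5.0], 0.22)]
psu_front_left [([407.0, -450.0, 2.0], 0.72), ([529.0, 308.0, 125.0], 0.6)] []
psu_front_right [([638.0, -102.0, -0.0], 0.77)] []
psu_rear_left [([524.0, -260.0, 40.0], 0.65)] [([522.0, -265.0, 35.0], 0.83)]
psu_rear_right [([531.0, -118.0, 39.0], 0.94), ([601.0, 294.0, 113.0], 0.18)] [([529.0, -114.0, 37.0], 0.6), ([598.0, 294.0, 112.0], 0.5)]
beaker [([565.0, 0.0, 1.0], 0.78), ([527.0, 309.0, 125.0], 0.44)] [([565.0, 3.0, 1.0], 0.87), ([389.0, 498.0, 3.0], 0.6)]
bottle_a [([551.0, 518.0, -3.0], 0.91), ([562.0, -2.0, 2.0], 0.21)] [([709.0, -12.0, -2.0], 0.92), ([553.0, 520.0, 1.0], 0.55)]
mouse [([418.0, -0.0, -2.0], 0.77), ([638.0, -98.0, 4.0], 0.67)] [([419.0, -1.0, 1.0], 0.58)]
vial_rack [([410.0, -453.0, 2.0], 0.86)] [([600.0, 295.0, 111.0], 0.51)]
spanner [] []
notepad [([388.0, 496.0, -2.0], 0.69)] [([388.0, 493.0, 3.0], 0.8), ([584.0, -189.0, 6.0], 0.25)]
1.9
```

View pics/a.png

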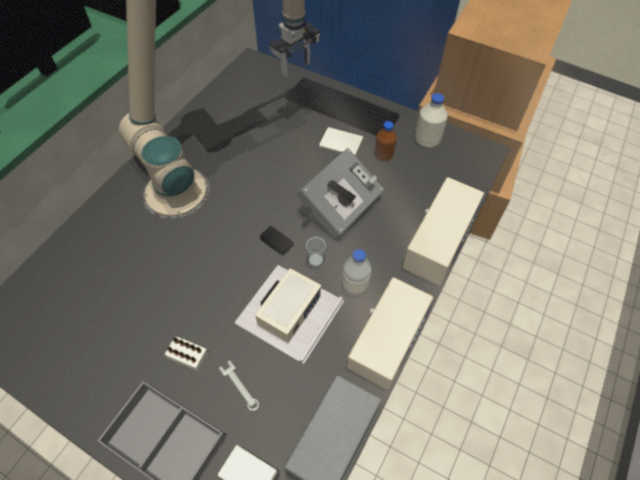

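View pics/b.png

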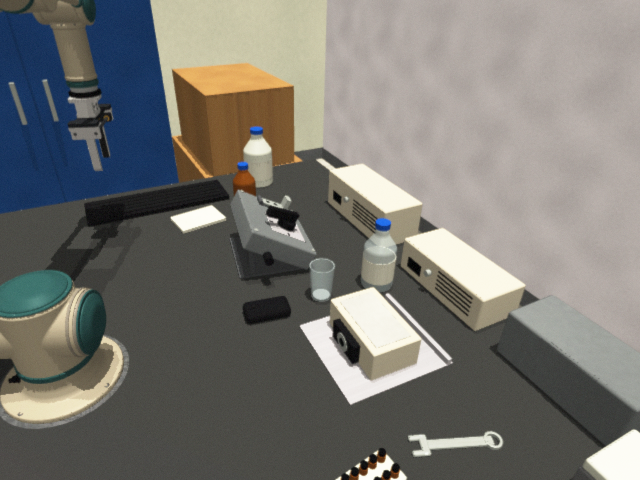

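The scene shows the isolator at about (342,190), lever pointing up-panel, hasp lug at (365,175), PSU on its plate at (290,305), and beaker and mouse between them. The side view agrees, with the PSU's fan facing the robot at (345,340). The network points fit the isolator geometry: yaw is about 169.7°, and the hub height matches at 121 mm.

```bash
cat >> h.py <<'E'
from scipy.spatial.transform import Rotation as Rn
def rot(): 
    q=arm.observe()["tool_rot"]; return Rn.from_quat([q[1],q[2],q[3],q[0]])
yaw=np.radians(169.7); X=np.array([np.cos(yaw),np.sin(yaw),0]); Y=np.array([-X[1],X[0],0]); Z=np.array([0,0,1.])
c,s_=np.cos(np.pi/6),.5
UP=c*X+s_*Z; OUT=-s_*X+c*Z
ISO=np.array([541.3,224,0])
def panel(u,l,o): return ISO+102*Z+u*UP+l*Y+o*OUT   # from face centre
def hub(u,l,o): return panel(u-20,l+25,o)
def rows(wps,p0=None,R=None):
    R=R or rot(); p=np.array(arm.observe()["eef_pos"] if p0 is None else p0)
    for w in wps:
        w=np.array(w); print(np.round(w).tolist(),"->",np.round(R.inv().apply(w-p),1).tolist()); p=w
def unproject(cam,px,z):
    k=viewer.calibration(cam); K=np.array(k["camera_matrix"]); Rm=np.array(k["R"]); t=np.array(k["t"])
    px=np.array(px,float).reshape(-1,1,2)
    n=cv2.undistortPoints(px,K,np.array([k["k1"],0,0,0,0.]))[:,0]
    d=np.c_[n,np.ones(len(n))]@Rm; C=-Rm.T@t
    return C+d*((z-C[2])/d[:,2])[:,None]
E
python3 - <<'E'
from h import *
for cam in ("scene","side"):
    viewer.capture(cam)
    m=viewer.regions_of(cam,"plate")[0]["pixels"].astype(np.uint8)
    cs,_=cv2.findContours(m,cv2.RETR_EXTERNAL,cv2.CHAIN_APPROX_NONE)
    ct=max(cs,key=cv2.contourArea)
    w=unproject(cam,ct[:,0],4)
    h=cv2.convexHull(w[:,:2].astype(np.float32)); r=cv2.minAreaRect(h); print(cam,r,cv2.boxPoints(r).round().tolist())
    print(cv2.approxPolyDP(h,8,True)[:,0].round().tolist())
# pose after az=-0.105
R=rot()*Rn.from_rotvec([0,0,-.105]); print(R.as_matrix().round(3).tolist())
a=np.radians
rows([hub(48,-36,110),hub(48,-36,30)]+[hub(58*np.cos(a(f)),58*np.sin(a(f)),30) for f in (-15,5,25,45,60,68)]+[hub(14,56,30),hub(25,52,60)],R=R)
E
```

```text
scene ((585.5863037109375, -192.88241577148438), (235.11984252929688, 242.22898864746094), 88.8623046875) [[462.0, -308.0], [704.0, -313.0], [709.0, -78.0], [467.0, -73.0]]
[[471.0, -83.0], [466.0, -304.0], [703.0, -307.0], [706.0, -83.0]]
side ((588.693359375, -186.76295471191406), (246.0867919921875, 253.92132568359375), 89.82793426513672) [[461.0, -309.0], [715.0, -310.0], [716.0, -64.0], [462.0, -63.0]]
[[714.0, -65.0], [471.0, -74.0], [463.0, -303.0], [707.0, -303.0]]
[[-0.984, 0.18, 0.0], [0.18, 0.984, 0.0], [-0.0, 0.0, -1.0]]
[574.0, 229.0, 211.0] -> [-462.7, -243.1, -5.8]
[534.0, 236.0, 142.0] -> [40.0, -0.0, 69.3]
[524.0, 217.0, 146.0] -> [6.9, -21.0, -4.0]
[518.0, 198.0, 147.0] -> [1.5, -20.1, -0.9]
[519.0, 178.0, 144.0] -> [-4.5, -19.5, 2.6]
[526.0, 160.0, 138.0] -> [-10.0, -16.5, 5.8]
[535.0, 149.0, 132.0] -> [-10.4, -9.2, 6.0]
[541.0, 144.0, 129.0] -> [-6.3, -3.5, 3.6]
[547.0, 141.0, 125.0] -> [-6.7, -2.2, 3.9]
[553.0, 144.0, 156.0] -> [-5.5, 4.0, -31.5]
```

```bash
python3 -m inch '[{"az":-0.105,"tz":-20,"gripper":0},{"tx":-42.3,"ty":-24.3,"gripper":0},{"tx":-42.3,"ty":-24.3,"gripper":0},{"tx":-42.3,"ty":-24.3,"gripper":0},{"tx":-42.3,"ty":-24.3,"gripper":0},{"tx":-42.3,"ty":-24.3,"gripper":0},{"tx":-42.3,"ty":-24.3,"gripper":0},{"tx":-42.3,"ty":-24.3,"gripper":0},{"tx":-42.3,"ty":-24.3,"gripper":0},{"tx":-42.3,"ty":-24.3,"gripper":0},{"tx":-42.3,"ty":-24.3,"gripper":0},{"gripper":0}]'
python3 - <<'E'
from h import *
print(rot().as_matrix().round(3).tolist())
rows([hub(48,-36,30)])
E
```

```text
[[-0.959, 0.282, 0.0], [0.282, 0.959, 0.0], [0.0, 0.0, -1.0]]
[534.0, 236.0, 142.0] -> [-445.8, -197.5, 63.5]invalid input at $[0]: expected keys ax, ay, az, tx, ty, tz, gripper
```

```bash
python3 -m inch '[{"ax":0,"ay":0,"az":-0.105,"tx":0,"ty":0,"tz":-20,"gripper":0},{"ax":0,"ay":0,"az":0,"tx":-42.3,"ty":-24.3,"tz":0,"gripper":0},{"ax":0,"ay":0,"az":0,"tx":-42.3,"ty":-24.3,"tz":0,"gripper":0},{"ax":0,"ay":0,"az":0,"tx":-42.3,"ty":-24.3,"tz":0,"gripper":0},{"ax":0,"ay":0,"az":0,"tx":-42.3,"ty":-24.3,"tz":0,"gripper":0},{"ax":0,"ay":0,"az":0,"tx":-42.3,"ty":-24.3,"tz":0,"gripper":0},{"ax":0,"ay":0,"az":0,"tx":-42.3,"ty":-24.3,"tz":0,"gripper":0},{"ax":0,"ay":0,"az":0,"tx":-42.3,"ty":-24.3,"tz":0,"gripper":0},{"ax":0,"ay":0,"az":0,"tx":-42.3,"ty":-24.3,"tz":0,"gripper":0},{"ax":0,"ay":0,"az":0,"tx":-42.3,"ty":-24.3,"tz":0,"gripper":0},{"ax":0,"ay":0,"az":0,"tx":-42.3,"ty":-24.3,"tz":0,"gripper":0},{"ax":0,"ay":0,"az":0,"tx":0,"ty":0,"tz":0,"gripper":0}]'
python3 - <<'E'
from h import *
print(rot().as_matrix().round(3).tolist())
rows([hub(48,-36,30)])
E
```

```text
time: 3.6
eef_pos: [537.0, 234.3, 224.9]
tool_rot: [0.0, 0.092, 0.996, -0.0]
wrist_force: [-0.9, 0.0, 0.5]
width: 0.006
finger_force: 0.0
[[-0.983, 0.184, 0.001], [0.184, 0.983, -0.001], [-0.001, -0.001, -1.0]]
[534.0, 236.0, 142.0] -> [3.2, 1.6, 83.0]
```

```bash
python3 -m inch '[{"ax":0,"ay":0,"az":0,"tx":1,"ty":1,"tz":33,"gripper":0},{"ax":0,"ay":0,"az":0,"tx":1,"ty":0,"tz":30,"gripper":0},{"ax":0,"ay":0,"az":0,"tx":1,"ty":0,"tz":20,"gripper":0},{"ax":0,"ay":0,"az":0,"tx":7,"ty":-21,"tz":-4,"gripper":0},{"ax":0,"ay":0,"az":0,"tx":0,"ty":0,"tz":0,"gripper":0}]'
python3 - <<'E'
from h import *
shot("wrist","w1.png")
print(best("wrist","handle_grip"),best("wrist","handle_hub"))
E
```

```text
time: 4.22
eef_pos: [520.2, 217.9, 147.9]
tool_rot: [0.0, 0.091, 0.996, 0.0]
wrist_force: [-0.3, 0.6, 1.6]
width: 0.005
finger_force: 0.0
[([520.0, 185.0, 145.0], 0.71), ([387.0, 491.0, -1.0], 0.57)] []
```

View pics/w1.png

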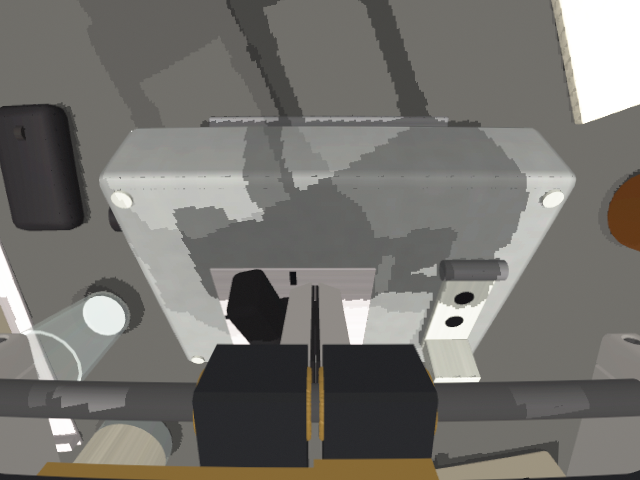

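The wrist view shows the shut fingers at (315,330), just right of the black lever at (255,300), clear of the panel and the hasp. I'll sweep the arc.

```bash
python3 -m inch '[{"ax":0,"ay":0,"az":0,"tx":-2,"ty":-20,"tz":0,"gripper":0},{"ax":0,"ay":0,"az":0,"tx":-4,"ty":-10,"tz":2,"gripper":0},{"ax":0,"ay":0,"az":0,"tx":-4,"ty":-10,"tz":2,"gripper":0},{"ax":0,"ay":0,"az":0,"tx":-5,"ty":-8,"tz":3,"gripper":0},{"ax":0,"ay":0,"az":0,"tx":-5,"ty":-8,"tz":3,"gripper":0},{"ax":0,"ay":0,"az":0,"tx":-5,"ty":-5,"tz":3,"gripper":0},{"ax":0,"ay":0,"az":0,"tx":-5,"ty":-4,"tz":3,"gripper":0},{"ax":0,"ay":0,"az":0,"tx":-6,"ty":-3,"tz":3,"gripper":0},{"ax":0,"ay":0,"az":0,"tx":0,"ty":0,"tz":0,"gripper":0}]'
python3 - <<'E'
from h import *
viewer.capture("side"); viewer.capture("scene"); print(best("side","handle_grip"),best("scene","handle_grip"))
print(panel(0,0,0)@[0,0,0], hub(0,55,34).round(), hub(0,0,34).round()); rows([hub(14,56,30)])
E
```

```text
time: 5.5
eef_pos: [544.0, 144.4, 126.9]
tool_rot: [-0.001, 0.09, 0.996, -0.001]
wrist_force: [-2.1, 0.7, -0.4]
width: 0.005
finger_force: 1.0
[([563.0, 143.0, 121.0], 0.61), ([713.0, -9.0, -2.0], 0.53)] [([564.0, 138.0, 122.0], 0.73)]
0.0 [561. 139. 121.] [571. 193. 121.]
[547.0, 141.0, 125.0] -> [-3.3, -3.3, 2.2]
```

```bash
python3 -m inch '[{"ax":0,"ay":0,"az":0,"tx":-3,"ty":-1,"tz":2,"gripper":0},{"ax":0,"ay":0,"az":0,"tx":-3,"ty":0,"tz":2,"gripper":0},{"ax":0,"ay":0,"az":0,"tx":0,"ty":0,"tz":0,"gripper":0}]'
```

```text
time: 6.08
eef_pos: [545.3, 144.1, 125.7]
tool_rot: [-0.004, 0.09, 0.996, 0.0]
wrist_force: [-14.0, 2.9, 18.7]
width: 0.007
finger_force: 10.8
```

Lever is at its stop (24 N up-panel reaction). Next I'll retreat and go above the lug.

```bash
python3 -m inch '[{"ax":0,"ay":0,"az":0,"tx":8,"ty":0,"tz":-10,"gripper":0},{"ax":0,"ay":0,"az":0,"tx":2,"ty":0,"tz":-50,"gripper":0},{"ax":0,"ay":0,"az":0,"tx":-10,"ty":45,"tz":-20,"gripper":1},{"ax":0,"ay":0,"az":0,"tx":-12,"ty":45,"tz":0,"gripper":1},{"ax":0,"ay":0,"az":0,"tx":-10,"ty":45,"tz":0,"gripper":1},{"ax":0,"ay":0,"az":0,"tx":0,"ty":0,"tz":0,"gripper":1}]'
python3 - <<'E'
from h import *
th=.08; HG=panel(35,-80,7)
lug=lambda t: HG+73*(-np.cos(t)*UP+np.sin(t)*OUT)+22*(np.cos(t)*OUT+np.sin(t)*UP)
print(HG.round(),lug(0).round(),lug(.1).round(),lug(.2).round())
shot("wrist","w2.png"); print(best("wrist","hasp_lug"),best("wrist","hasp_hinge"),best("wrist","handle_grip"))
print(rot().as_matrix().round(3).tolist())
rows([[602,294.5,200],[602,294.5,98]])
E
```

```text
time: 6.82
eef_pos: [597.9, 274.5, 203.0]
tool_rot: [0.001, 0.089, 0.996, 0.0]
wrist_force: [-0.0, -0.3, -0.8]
width: 0.391
finger_force: 0.0
[529. 308. 126.] [602. 294. 108.] [604. 294. 116.] [604. 294. 123.]
[([603.0, 300.0, 115.0], 0.72)] [([529.0, 308.0, 122.0], 0.68)] [([557.0, 140.0, 122.0], 0.72), ([711.0, -14.0, 5.0], 0.61)]
[[-0.984, 0.18, 0.0], [0.18, 0.984, -0.001], [-0.001, -0.001, -1.0]]
[602.0, 294.0, 200.0] -> [-1.7, 24.2, 3.5]
[602.0, 294.0, 98.0] -> [0.1, 0.1, 102.0]
```

View pics/w2.png

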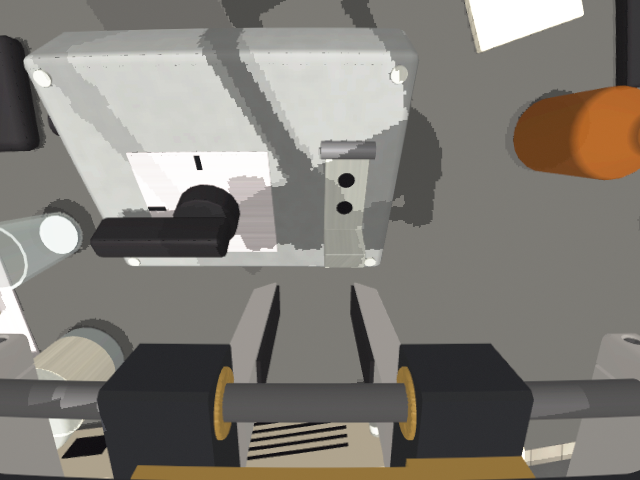

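The lever at (160,237) now points squarely left, and the hasp lug is at (345,255) with the fingers open below it. Next I'll descend over the lug and pinch it.

```bash
python3 -m inch '[{"ax":0,"ay":0,"az":0,"tx":-2,"ty":21,"tz":3,"gripper":1},{"ax":0,"ay":0,"az":0,"tx":0,"ty":0,"tz":20,"gripper":0.9},{"ax":0,"ay":0,"az":0,"tx":0,"ty":0,"tz":40,"gripper":0.8},{"ax":0,"ay":0,"az":0,"tx":0,"ty":0,"tz":38,"gripper":0.7},{"ax":0,"ay":0,"az":0,"tx":0,"ty":0,"tz":0,"gripper":0.2},{"ax":0,"ay":0,"az":0,"tx":0,"ty":0,"tz":0,"gripper":0.2},{"ax":0,"ay":0,"az":0,"tx":0,"ty":0,"tz":0,"gripper":0.2},{"ax":0,"ay":0,"az":0,"tx":0,"ty":0,"tz":0,"gripper":0.2},{"ax":0,"ay":0,"az":0,"tx":0,"ty":0,"tz":0,"gripper":0.2}]' 20
python3 - <<'E'
from h import *
HG=panel(35,-80,7)
lug=lambda t: HG+73*(-np.cos(t)*UP+np.sin(t)*OUT)+22*(np.cos(t)*OUT+np.sin(t)*UP)
p=np.array(arm.observe()["eef_pos"])-[0,0,-19]; d=p-HG; r=np.array([d@X,d[2]]); print(np.hypot(*r))
from math import atan2
# rotate grasp point about hinge (rotation -up->out) 
t0=0.07
def g(a):
    u,o=d@UP,d@OUT; ca,sa=np.cos(a),np.sin(a)
    return HG+(u*ca+o*sa)*UP+(d@Y)*Y+(-u*sa+o*ca)*OUT-[0,0,19]
rows([g(a) for a in np.linspace(0,1.56,11)[1:]])
E
```

```text
time: 8.15
eef_pos: [603.5, 295.8, 104.5]
tool_rot: [0.002, 0.09, 0.996, 0.004]
wrist_force: [2.2, 6.3, 0.5]
width: 0.319
finger_force: 20.0
75.19541083960934
[603.0, 296.0, 116.0] -> [0.5, 0.1, -11.7]
[601.0, 296.0, 128.0] -> [2.4, 0.1, -11.5]
[596.0, 297.0, 139.0] -> [4.1, 0.1, -11.0]
[591.0, 298.0, 149.0] -> [5.8, 0.1, -10.2]
[584.0, 299.0, 158.0] -> [7.3, 0.1, -9.2]
[575.0, 301.0, 166.0] -> [8.6, 0.0, -7.9]
[565.0, 303.0, 172.0] -> [9.7, 0.0, -6.5]
[555.0, 305.0, 177.0] -> [10.6, 0.0, -4.9]
[544.0, 307.0, 180.0] -> [11.3, 0.0, -3.2]
[532.0, 309.0, 182.0] -> [11.6, -0.0, -1.4]
```

```bash
python3 -m inch '[{"ax":0,"ay":0,"az":0,"tx":0.5,"ty":0,"tz":-11.7,"gripper":0.2},{"ax":0,"ay":0,"az":0,"tx":2.4,"ty":0,"tz":-11.5,"gripper":0.2},{"ax":0,"ay":0,"az":0,"tx":4.1,"ty":0,"tz":-11,"gripper":0.2},{"ax":0,"ay":0,"az":0,"tx":5.8,"ty":0,"tz":-10.2,"gripper":0.2},{"ax":0,"ay":0,"az":0,"tx":7.3,"ty":0,"tz":-9.2,"gripper":0.2},{"ax":0,"ay":0,"az":0,"tx":8.6,"ty":0,"tz":-7.9,"gripper":0.2},{"ax":0,"ay":0,"az":0,"tx":9.7,"ty":0,"tz":-6.5,"gripper":0.2},{"ax":0,"ay":0,"az":0,"tx":10.6,"ty":0,"tz":-4.9,"gripper":0.2},{"ax":0,"ay":0,"az":0,"tx":11.3,"ty":0,"tz":-3.2,"gripper":0.2},{"ax":0,"ay":0,"az":0,"tx":5,"ty":0,"tz":-1,"gripper":0.2},{"ax":0,"ay":0,"az":0,"tx":0,"ty":0,"tz":0,"gripper":0.2}]'
python3 - <<'E'
from h import *
HG=panel(35,-80,7); d=np.array(arm.observe()["eef_pos"])+[0,0,19]-HG
print(np.hypot(d@UP,d@OUT),np.arctan2(d@OUT,-(d@UP))-np.arctan2(22,73))
E
```

```text
time: 9.52
eef_pos: [542.8, 306.9, 185.2]
tool_rot: [0.007, 0.09, 0.996, 0.004]
wrist_force: [3.8, 2.7, 10.0]
width: 0.309
finger_force: 20.0
79.79229080066042 1.6317409384291492
```

```bash
python3 -m inch '[{"ax":0,"ay":0,"az":0,"tx":5,"ty":0,"tz":2,"gripper":0.2},{"ax":0,"ay":0,"az":0,"tx":4,"ty":0,"tz":2,"gripper":0.2},{"ax":0,"ay":0,"az":0,"tx":0,"ty":0,"tz":0,"gripper":0.2}]'
python3 - <<'E'
from h import *
shot("side","s2.png"); print(best("side","hasp_lug"),best("side","hasp_hinge"))
E
```

```text
time: 9.9
eef_pos: [538.3, 307.8, 185.2]
tool_rot: [0.013, 0.09, 0.996, 0.005]
wrist_force: [6.1, -0.6, 21.3]
width: 0.305
finger_force: 20.0
[([632.0, -282.0, 4.0], 0.72), ([552.0, 305.0, 200.0], 0.61)] [([528.0, 309.0, 128.0], 0.7)]
```

```bash
python3 -m inch '[{"ax":0,"ay":0,"az":0,"tx":0,"ty":0,"tz":0,"gripper":0.7},{"ax":0,"ay":0,"az":0,"tx":0,"ty":0,"tz":0,"gripper":0.7},{"ax":0,"ay":0,"az":0,"tx":0,"ty":0,"tz":0,"gripper":0.7},{"ax":0,"ay":0,"az":0,"tx":0,"ty":0,"tz":-40,"gripper":0.7},{"ax":0,"ay":0,"az":0,"tx":20,"ty":0,"tz":-40,"gripper":0.3},{"ax":0,"ay":0,"az":0,"tx":0,"ty":0,"tz":0,"gripper":0}]'
python3 - <<'E'
from h import *
shot("wrist","w3.png"); print(best("wrist","hasp_lug"),best("wrist","handle_grip"))
viewer.capture("side");print(best("side","hasp_lug"),best("side","handle_grip")); viewer.capture("scene");print(best("scene","hasp_lug"))
E
```

```text
time: 10.8
eef_pos: [509.3, 310.4, 258.5]
tool_rot: [0.002, 0.09, 0.996, 0.001]
wrist_force: [0.2, -1.1, 0.4]
width: 0.526
finger_force: 0.0
[([557.0, 308.0, 196.0], 0.77), ([384.0, 495.0, -2.0], 0.71)] [([567.0, 196.0, 121.0], 0.75), ([556.0, 307.0, 200.0], 0.74)]
[([555.0, 301.0, 200.0], 0.82)] [([561.0, 142.0, 123.0], 0.97), ([530.0, -113.0, 40.0], 0.17)]
[([556.0, 304.0, 200.0], 0.47)]
```

View pics/w3.png

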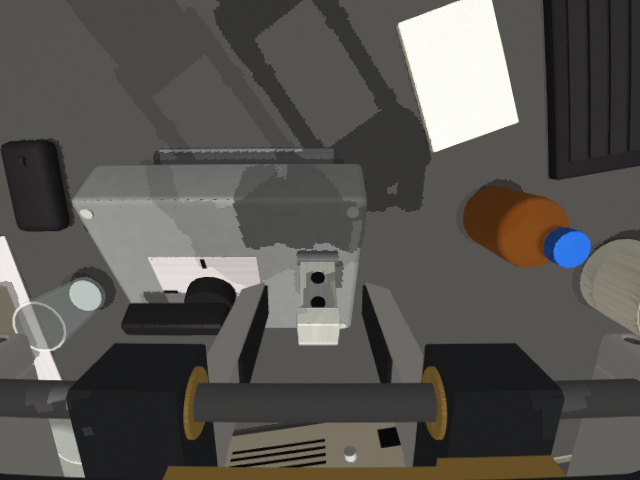

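The hasp at (318,300) is nearly square (about 1.45 rad from the lug points) and the lever at (180,318) points left. I'll nudge the hasp from its back with shut fingers onto its stop.

```bash
python3 -m inch '[{"ax":0,"ay":0,"az":0,"tx":-52,"ty":0,"tz":0,"gripper":0},{"ax":0,"ay":0,"az":0,"tx":-52,"ty":0,"tz":0,"gripper":0},{"ax":0,"ay":0,"az":0,"tx":-6,"ty":0,"tz":0,"gripper":0},{"ax":0,"ay":0,"az":0,"tx":0,"ty":0,"tz":40,"gripper":0},{"ax":0,"ay":0,"az":0,"tx":0,"ty":0,"tz":40,"gripper":0},{"ax":0,"ay":0,"az":0,"tx":12,"ty":0,"tz":0,"gripper":0},{"ax":0,"ay":0,"az":0,"tx":6,"ty":0,"tz":0,"gripper":0},{"ax":0,"ay":0,"az":0,"tx":6,"ty":0,"tz":0,"gripper":0},{"ax":0,"ay":0,"az":0,"tx":6,"ty":0,"tz":0,"gripper":0},{"ax":0,"ay":0,"az":0,"tx":0,"ty":0,"tz":0,"gripper":0}]'
```

```text
time: 12.45
eef_pos: [587.4, 295.3, 176.6]
tool_rot: [0.001, 0.09, 0.996, 0.0]
wrist_force: [-0.8, 0.4, -0.1]
width: 0.009
finger_force: 0.0
```

```bash
python3 -m inch '[{"ax":0,"ay":0,"az":0,"tx":5,"ty":0,"tz":0,"gripper":0},{"ax":0,"ay":0,"az":0,"tx":4,"ty":0,"tz":0,"gripper":0},{"ax":0,"ay":0,"az":0,"tx":3,"ty":0,"tz":0,"gripper":0},{"ax":0,"ay":0,"az":0,"tx":0,"ty":0,"tz":0,"gripper":0}]'
```

```text
time: 12.95
eef_pos: [578.3, 297.2, 176.9]
tool_rot: [0.003, 0.09, 0.996, 0.001]
wrist_force: [5.8, -1.2, 4.7]
width: 0.004
finger_force: 2.9
```

```bash
python3 -m inch '[{"ax":0,"ay":0,"az":0,"tx":3,"ty":0,"tz":0,"gripper":0},{"ax":0,"ay":0,"az":0,"tx":0,"ty":0,"tz":0,"gripper":0}]'
```

```text
time: 13.2
eef_pos: [578.2, 297.2, 177.1]
tool_rot: [0.006, 0.09, 0.996, 0.001]
wrist_force: [10.2, -1.9, 1.8]
width: 0.004
finger_force: 5.3
```

Hasp is on its stop (10 N, finger stopped moving). Next I'll retreat and carry over to the PSU.

```bash
python3 -m inch '[{"ax":0,"ay":0,"az":0,"tx":-15,"ty":0,"tz":0,"gripper":0},{"ax":0,"ay":0,"az":0,"tx":-5,"ty":0,"tz":-55,"gripper":0},{"ax":0,"ay":0,"az":-0.15,"tx":0,"ty":0,"tz":-35,"gripper":0},{"ax":0,"ay":0,"az":0,"tx":12,"ty":-55,"tz":0,"gripper":0},{"ax":0,"ay":0,"az":0,"tx":12,"ty":-55,"tz":0,"gripper":0},{"ax":0,"ay":0,"az":0,"tx":12,"ty":-55,"tz":0,"gripper":0},{"ax":0,"ay":0,"az":0,"tx":12,"ty":-55,"tz":0,"gripper":0},{"ax":0,"ay":0,"az":0,"tx":12,"ty":-55,"tz":0,"gripper":0},{"ax":0,"ay":0,"az":0,"tx":12,"ty":-55,"tz":0,"gripper":0},{"ax":0,"ay":0,"az":0,"tx":12,"ty":-55,"tz":0,"gripper":0},{"ax":0,"ay":0,"az":0,"tx":12,"ty":-55,"tz":0,"gripper":0},{"ax":0,"ay":0,"az":0,"tx":0,"ty":0,"tz":0,"gripper":0}]'
python3 - <<'E'
from h import *
print(rot().as_matrix().round(3).tolist())
for c in("side","wrist","scene"):
    shot(c,"p_%s.png"%c)
    for n in("hasp_lug","psu_rear_left","psu_rear_right","psu","psu_fan","plate"): print(c,n,best(c,n,1))
E
```

```text
time: 14.7
eef_pos: [481.2, -145.2, 264.5]
tool_rot: [-0.002, 0.018, 1.0, 0.001]
wrist_force: [0.5, 0.4, 0.7]
width: 0.005
finger_force: 0.0
[[-0.999, 0.037, -0.004], [0.037, 0.999, 0.002], [0.004, 0.002, -1.0]]
side hasp_lug [([541.0, 304.0, 202.0], 0.76)]
side psu_rear_left [([521.0, -264.0, 37.0], 0.92)]
side psu_rear_right [([530.0, -116.0, 41.0], 0.61)]
side psu [([582.0, -187.0, 6.0], 0.61)]
side psu_fan [([528.0, -188.0, 34.0], 0.97)]
side plate [([535.0, -192.0, -0.0], 0.89)]
wrist hasp_lug [([582.0, -191.0, 1.0], 0.5)]
wrist psu_rear_left [([526.0, -257.0, 36.0], 0.76)]
wrist psu_rear_right [([531.0, -112.0, 41.0], 0.77)]
wrist psu [([582.0, -189.0, 2.0], 0.65)]
wrist psu_fan [([530.0, -190.0, 34.0], 0.93)]
wrist plate []
scene hasp_lug [([405.0, -450.0, 3.0], 0.72)]
scene psu_rear_left [([524.0, -263.0, 43.0], 0.91)]
scene psu_rear_right [([532.0, -115.0, 40.0], 0.68)]
scene psu [([584.0, -188.0, 2.0], 0.98)]
scene psu_fan [([528.0, -190.0, 38.0], 0.39)]
scene plate [([537.0, -192.0, 4.0], 0.65)]
```

View pics/p_wrist.png

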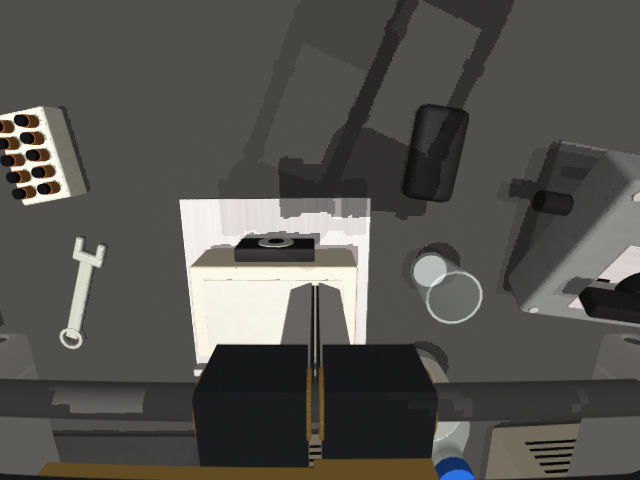

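The wrist view shows the PSU at (275,310) on the plate, the fan at (275,248) in the middle of its rear, and bare rear face on both sides. Both side and scene views place the rear corners at x of about 523 (left) and 531 (right). The lug now reads 541, so the hasp is on its stop. I'll start on the left corner.

```bash
python3 -m inch '[{"ax":0,"ay":0,"az":0,"tx":-7,"ty":-58,"tz":0,"gripper":0},{"ax":0,"ay":0,"az":0,"tx":-4,"ty":-61,"tz":0,"gripper":0},{"ax":0,"ay":0,"az":0,"tx":0,"ty":0,"tz":58,"gripper":0},{"ax":0,"ay":0,"az":0,"tx":0,"ty":0,"tz":58,"gripper":0},{"ax":0,"ay":0,"az":0,"tx":0,"ty":0,"tz":60,"gripper":0},{"ax":0,"ay":0,"az":0,"tx":0,"ty":0,"tz":55,"gripper":0},{"ax":0,"ay":0,"az":0,"tx":0,"ty":0,"tz":0,"gripper":0}]'
```

```text
time: 16.62
eef_pos: [487.2, -259.9, 31.0]
tool_rot: [-0.004, 0.016, 1.0, 0.003]
wrist_force: [-0.7, -0.2, 0.3]
width: 0.003
finger_force: 0.0
```

```bash
python3 -m inch '[{"ax":0,"ay":0,"az":0,"tx":-14,"ty":-4,"tz":1,"gripper":0},{"ax":0,"ay":0,"az":0,"tx":-10,"ty":0,"tz":0,"gripper":0},{"ax":0,"ay":0,"az":0,"tx":-7,"ty":0,"tz":0,"gripper":0},{"ax":0,"ay":0,"az":0,"tx":-7,"ty":0,"tz":0,"gripper":0},{"ax":0,"ay":0,"az":0,"tx":-6,"ty":0,"tz":0,"gripper":0},{"ax":0,"ay":0,"az":0,"tx":0,"ty":0,"tz":0,"gripper":0}]'
python3 - <<'E'
from h import *
for c in("side","scene"):
    viewer.capture(c)
    for n in("psu_rear_left","psu_rear_right","psu"): print(c,n,best(c,n,1))
E
```

```text
time: 17.38
eef_pos: [533.2, -269.8, 36.0]
tool_rot: [-0.001, 0.014, 1.0, -0.002]
wrist_force: [-7.4, -5.8, 4.1]
width: 0.003
finger_force: 3.9
side psu_rear_left [([538.0, -263.0, 38.0], 0.8)]
side psu_rear_right [([529.0, -116.0, 43.0], 0.71)]
side psu [([592.0, -184.0, 4.0], 0.97)]
scene psu_rear_left [([540.0, -263.0, 43.0], 0.97)]
scene psu_rear_right [([531.0, -118.0, 40.0], 0.88)]
scene psu [([592.0, -184.0, 1.0], 0.77)]
```

```bash
python3 -m inch '[{"ax":0,"ay":0,"az":0,"tx":46,"ty":0,"tz":3,"gripper":0},{"ax":0,"ay":0,"az":0,"tx":3,"ty":50,"tz":2,"gripper":0},{"ax":0,"ay":0,"az":0,"tx":0,"ty":50,"tz":0,"gripper":0},{"ax":0,"ay":0,"az":0,"tx":0,"ty":51,"tz":0,"gripper":0},{"ax":0,"ay":0,"az":0,"tx":-10,"ty":0,"tz":0,"gripper":0},{"ax":0,"ay":0,"az":0,"tx":-16,"ty":0,"tz":0,"gripper":0},{"ax":0,"ay":0,"az":0,"tx":-8,"ty":0,"tz":0,"gripper":0},{"ax":0,"ay":0,"az":0,"tx":-7,"ty":0,"tz":0,"gripper":0},{"ax":0,"ay":0,"az":0,"tx":-7,"ty":0,"tz":0,"gripper":0},{"ax":0,"ay":0,"az":0,"tx":-7,"ty":0,"tz":0,"gripper":0},{"ax":0,"ay":0,"az":0,"tx":0,"ty":0,"tz":0,"gripper":0}]'
python3 - <<'E'
from h import *
for c in("side","scene"):
    viewer.capture(c)
    for n in("psu_rear_left","psu_rear_right","psu"): print(c,n,best(c,n,1))
E
```

```text
time: 19.15
eef_pos: [540.7, -115.3, 27.7]
tool_rot: [-0.005, 0.017, 1.0, 0.002]
wrist_force: [-7.7, 5.3, 4.7]
width: 0.008
finger_force: 4.1
side psu_rear_left [([541.0, -262.0, 36.0], 0.64)]
side psu_rear_right [([549.0, -110.0, 38.0], 0.76)]
side psu [([606.0, -186.0, 7.0], 0.73)]
scene psu_rear_left [([541.0, -257.0, 38.0], 0.97)]
scene psu_rear_right [([555.0, -116.0, 38.0], 0.98)]
scene psu [([599.0, -190.0, 1.0], 0.87)]
```

```bash
python3 -m inch '[{"ax":0,"ay":0,"az":0,"tx":38,"ty":0,"tz":0,"gripper":0},{"ax":0,"ay":0,"az":0,"tx":-2,"ty":-49,"tz":0,"gripper":0},{"ax":0,"ay":0,"az":0,"tx":-2,"ty":-49,"tz":0,"gripper":0},{"ax":0,"ay":0,"az":0,"tx":0,"ty":-46,"tz":0,"gripper":0},{"ax":0,"ay":0,"az":0,"tx":-10,"ty":0,"tz":0,"gripper":0},{"ax":0,"ay":0,"az":0,"tx":-16,"ty":0,"tz":0,"gripper":0},{"ax":0,"ay":0,"az":0,"tx":-8,"ty":0,"tz":0,"gripper":0},{"ax":0,"ay":0,"az":0,"tx":-7,"ty":0,"tz":0,"gripper":0},{"ax":0,"ay":0,"az":0,"tx":-7,"ty":1,"tz":0,"gripper":0},{"ax":0,"ay":0,"az":0,"tx":-7,"ty":1,"tz":0,"gripper":0},{"ax":0,"ay":0,"az":0,"tx":0,"ty":0,"tz":0,"gripper":0}]'
python3 - <<'E'
from h import *
for c in("side","scene"):
    viewer.capture(c)
    for n in("psu_rear_left","psu_rear_right","psu"): print(c,n,best(c,n,1))
E
```

```text
time: 20.92
eef_pos: [560.1, -259.4, 28.5]
tool_rot: [-0.002, 0.014, 1.0, -0.001]
wrist_force: [-5.4, -5.2, 1.7]
width: 0.005
finger_force: 3.2
side psu_rear_left [([566.0, -257.0, 38.0], 0.84)]
side psu_rear_right [([556.0, -112.0, 40.0], 0.64)]
side psu [([619.0, -180.0, 7.0], 0.75)]
scene psu_rear_left [([568.0, -257.0, 42.0], 0.95)]
scene psu_rear_right [([558.0, -115.0, 41.0], 0.79)]
scene psu [([620.0, -180.0, 0.0], 0.64)]
```

```bash
python3 -m inch '[{"ax":0,"ay":0,"az":0,"tx":38,"ty":0,"tz":0,"gripper":0},{"ax":0,"ay":0,"az":0,"tx":2,"ty":48,"tz":0,"gripper":0},{"ax":0,"ay":0,"az":0,"tx":2,"ty":48,"tz":0,"gripper":0},{"ax":0,"ay":0,"az":0,"tx":0,"ty":49,"tz":0,"gripper":0},{"ax":0,"ay":0,"az":0,"tx":-10,"ty":0,"tz":0,"gripper":0},{"ax":0,"ay":0,"az":0,"tx":-11,"ty":0,"tz":0,"gripper":0},{"ax":0,"ay":0,"az":0,"tx":-7,"ty":0,"tz":0,"gripper":0},{"ax":0,"ay":0,"az":0,"tx":-7,"ty":0,"tz":0,"gripper":0},{"ax":0,"ay":0,"az":0,"tx":-6,"ty":0,"tz":0,"gripper":0},{"ax":0,"ay":0,"az":0,"tx":0,"ty":0,"tz":0,"gripper":0}]'
python3 - <<'E'
from h import *
for c in("side","scene"):
    viewer.capture(c)
    for n in("psu_rear_left","psu_rear_right","psu"): print(c,n,best(c,n,1))
E
```

```text
time: 22.58
eef_pos: [560.9, -112.7, 27.3]
tool_rot: [-0.005, 0.016, 1.0, 0.002]
wrist_force: [-6.5, 6.0, 3.2]
width: 0.005
finger_force: 3.6
side psu_rear_left [([569.0, -259.0, 37.0], 0.91)]
side psu_rear_right [([572.0, -107.0, 39.0], 0.56)]
side psu []
scene psu_rear_left [([568.0, -255.0, 43.0], 0.68)]
scene psu_rear_right []
scene psu [([628.0, -183.0, 5.0], 0.78)]
```

```bash
python3 -m inch '[{"ax":0,"ay":0,"az":0,"tx":-4,"ty":0,"tz":0,"gripper":0},{"ax":0,"ay":0,"az":0,"tx":-3,"ty":0,"tz":0,"gripper":0},{"ax":0,"ay":0,"az":0,"tx":0,"ty":0,"tz":0,"gripper":0}]'
python3 -m inch '[{"ax":0,"ay":0,"az":0,"tx":38,"ty":0,"tz":0,"gripper":0},{"ax":0,"ay":0,"az":0,"tx":-2,"ty":-49,"tz":0,"gripper":0},{"ax":0,"ay":0,"az":0,"tx":-2,"ty":-49,"tz":0,"gripper":0},{"ax":0,"ay":0,"az":0,"tx":0,"ty":-46,"tz":0,"gripper":0},{"ax":0,"ay":0,"az":0,"tx":-15,"ty":0,"tz":0,"gripper":0},{"ax":0,"ay":0,"az":0,"tx":-12,"ty":0,"tz":0,"gripper":0},{"ax":0,"ay":0,"az":0,"tx":-7,"ty":0,"tz":0,"gripper":0},{"ax":0,"ay":0,"az":0,"tx":-6,"ty":0,"tz":0,"gripper":0},{"ax":0,"ay":0,"az":0,"tx":0,"ty":0,"tz":0,"gripper":0}]'
python3 - <<'E'
from h import *
for c in("side","scene"):
    viewer.capture(c)
    for n in("psu_rear_left","psu_rear_right","psu"): print(c,n,best(c,n,1))
E
```

```text
time: 23.35
eef_pos: [567.0, -112.6, 27.3]
tool_rot: [-0.006, 0.016, 1.0, 0.003]
wrist_force: [-8.1, 6.5, 5.0]
width: 0.006
finger_force: 4.4
time: 24.48
eef_pos: [568.7, -258.7, 28.3]
tool_rot: [-0.006, 0.013, 1.0, -0.001]
wrist_force: [-11.9, -6.8, 5.6]
width: 0.007
finger_force: 5.9
side psu_rear_left [([575.0, -258.0, 37.0], 0.86)]
side psu_rear_right [([575.0, -108.0, 38.0], 0.58)]
side psu [([636.0, -181.0, 6.0], 0.58)]
scene psu_rear_left [([576.0, -255.0, 41.0], 0.88)]
scene psu_rear_right [([579.0, -112.0, 39.0], 0.76)]
scene psu [([635.0, -184.0, -2.0], 0.6)]
```

```bash
python3 -m inch '[{"ax":0,"ay":0,"az":0,"tx":-3,"ty":0,"tz":0,"gripper":0},{"ax":0,"ay":0,"az":0,"tx":-2,"ty":0,"tz":0,"gripper":0},{"ax":0,"ay":0,"az":0,"tx":0,"ty":0,"tz":0,"gripper":0}]'
```

```text
time: 25.25
eef_pos: [568.4, -258.7, 28.4]
tool_rot: [-0.01, 0.013, 1.0, -0.001]
wrist_force: [-21.8, -8.1, 11.4]
width: 0.005
finger_force: 10.9
```

Left corner is stopped against the lip: the force rises with no motion. Right corner to finish.

```bash
python3 -m inch '[{"ax":0,"ay":0,"az":0,"tx":42,"ty":0,"tz":0,"gripper":0},{"ax":0,"ay":0,"az":0,"tx":2,"ty":48,"tz":0,"gripper":0},{"ax":0,"ay":0,"az":0,"tx":2,"ty":48,"tz":0,"gripper":0},{"ax":0,"ay":0,"az":0,"tx":0,"ty":50,"tz":0,"gripper":0},{"ax":0,"ay":0,"az":0,"tx":-15,"ty":0,"tz":0,"gripper":0},{"ax":0,"ay":0,"az":0,"tx":-12,"ty":0,"tz":0,"gripper":0},{"ax":0,"ay":0,"az":0,"tx":-8,"ty":0,"tz":0,"gripper":0},{"ax":0,"ay":0,"az":0,"tx":-5,"ty":0,"tz":0,"gripper":0},{"ax":0,"ay":0,"az":0,"tx":-4,"ty":0,"tz":0,"gripper":0},{"ax":0,"ay":0,"az":0,"tx":0,"ty":0,"tz":0,"gripper":0}]'
```

```text
time: 26.5
eef_pos: [571.9, -111.6, 27.8]
tool_rot: [-0.01, 0.016, 1.0, 0.002]
wrist_force: [-17.0, 2.6, 12.4]
width: 0.004
finger_force: 8.5
```

```bash
python3 -m inch '[{"ax":0,"ay":0,"az":0,"tx":-3,"ty":0,"tz":0,"gripper":0},{"ax":0,"ay":0,"az":0,"tx":0,"ty":0,"tz":0,"gripper":0}]'
python3 -m inch '[{"ax":0,"ay":0,"az":0,"tx":40,"ty":0,"tz":0,"gripper":0},{"ax":0,"ay":0,"az":0,"tx":30,"ty":0,"tz":-40,"gripper":0},{"ax":0,"ay":0,"az":0,"tx":50,"ty":0,"tz":-40,"gripper":0},{"ax":0,"ay":0,"az":0,"tx":50,"ty":0,"tz":-40,"gripper":0},{"ax":0,"ay":0,"az":0,"tx":50,"ty":0,"tz":-40,"gripper":0},{"ax":0,"ay":0,"az":0,"tx":0,"ty":0,"tz":0,"gripper":0}]'
python3 - <<'E'
from h import *
for c in("side","scene"):
    im=shot(c,"f_%s.png"%c)
    for n in("psu_rear_left","psu_rear_right","psu","psu_front_left","psu_front_right","plate","hasp_lug","handle_grip"): print(c,n,best(c,n,1))
    if c=="side": cv2.imwrite("pics/crop.png",cv2.resize(im[180:460,220:500,::-1],(600,600)))
E
```

```text
time: 26.75
eef_pos: [571.7, -111.6, 27.9]
tool_rot: [-0.012, 0.015, 1.0, 0.002]
wrist_force: [-22.3, 1.5, 18.7]
width: 0.005
finger_force: 11.5
time: 27.5
eef_pos: [367.2, -107.5, 188.7]
tool_rot: [0.003, 0.017, 1.0, -0.002]
wrist_force: [0.5, -0.3, -0.1]
width: 0.007
finger_force: 0.0
side psu_rear_left [([575.0, -257.0, 36.0], 0.86)]
side psu_rear_right [([580.0, -110.0, 39.0], 0.74)]
side psu [([636.0, -181.0, 5.0], 0.89)]
side psu_front_left [([688.0, -277.0, 9.0], 0.76)]
side psu_front_right []
side plate [([540.0, -193.0, -0.0], 0.59)]
side hasp_lug []
side handle_grip [([562.0, 140.0, 120.0], 0.8)]
scene psu_rear_left [([576.0, -257.0, 42.0], 0.86)]
scene psu_rear_right [([582.0, -110.0, 42.0], 0.75)]
scene psu [([635.0, -185.0, 2.0], 0.75)]
scene psu_front_left [([682.0, -272.0, 4.0], 0.71)]
scene psu_front_right [([690.0, -94.0, 2.0], 0.76)]
scene plate [([538.0, -193.0, 2.0], 0.58)]
scene hasp_lug [([545.0, 306.0, 200.0], 0.49)]
scene handle_grip [([560.0, 141.0, 121.0], 0.51)]
```

View pics/crop.png

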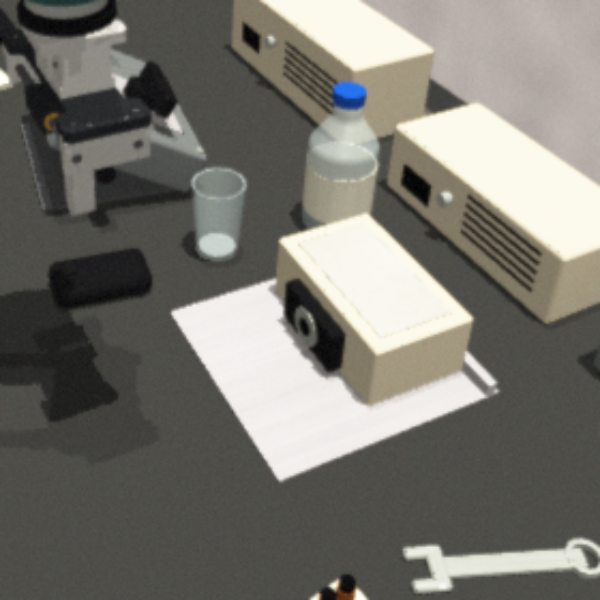

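The PSU at (375,310) stands against the lip at (480,372). Its rear slope of about 1.3° matches the plate's own skew, and the beaker, bottle, mouse and spanner look undisturbed.

```bash
python3 -c "
from workcell import arm
print(arm.finish_job())"
```

```text
the job is handed in; nothing more can be done
None
```

I've handed the job in, with no verdict returned: the lever and hasp are on their stops, the power supply is flush against the lip (about 8 mm off centre), the arm is clear, and it took about 28 s.

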